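# Put the tea things back on their own stands

### The job

The kettle, the caddy and the bowl on the tea shelf each stand on another's stand. Using the empty bamboo mat as the spare spot, swap them round one at a time so that the iron kettle ends on the hexagonal cork trivet, the ivory caddy on the square board and the celadon bowl on the round saucer, each upright and centred on its stand. Set them down gently without dropping or tipping them, and leave the whisk, the incense case and the bamboo lid rest where they are.

Things in the scene. Friction and masses are not known exactly. Their poses are not given: they have to be found in the camera images.
- kettle: Dark iron kettle, 104 mm wide, 0.6 kg. Origin: centre of its flat foot (76 mm wide), z up. Short spout along +x, tip 77 mm out. Rigid bail over the top along x; its straight grip bar (66 mm along x, 13 wide in y, 13 high) is centred 142 mm above the origin; the lid knob ends 102 mm up. Lift by the bar, fingers closing along y. Starts on the square board.
- caddy: Ivory porcelain caddy: upright cylinder 58 mm in diameter, straight walls from 5 to 58 mm height, thin dark seam at 49 mm (the lid is fast), domed top and small knob ending 78 mm up; 0.22 kg. Origin: centre of its underside, z up. Starts on the round saucer.
- bowl: Small celadon (grey-green) open bowl, 64 mm outside diameter, upright walls from 28 mm height to the rim at 52 mm, narrower below, foot 40 mm wide; wall 4.5 mm; 0.16 kg. Origin: centre of the foot's underside, z up. Can be gripped across the outside near the rim. Starts on the hexagonal trivet.
- hex_trivet: The kettle's stand: regular hexagon of cork, 118 mm across the flats. Fixed on the shelf top, 8 mm thick; origin at the centre of its underside, z up: a thing standing on it has its own origin 8 mm higher. Its place on the shelf changes.
- square_board: The caddy's stand: square light wooden board, 112 mm a side. Fixed on the shelf top, 8 mm thick; origin at the centre of its underside, z up: a thing standing on it has its own origin 8 mm higher. Its place on the shelf changes.
- round_saucer: The bowl's stand: round brown wooden saucer disc with a flat top, 124 mm in diameter. Fixed on the shelf top, 8 mm thick; origin at the centre of its underside, z up: a thing standing on it has its own origin 8 mm higher. Its place on the shelf changes.
- bamboo_mat: The spare spot: rectangular slatted bamboo mat with a flat top, 150 mm along its x and 110 mm along its y, empty at the start. Fixed on the shelf top, 8 mm thick; origin at the centre of its underside, z up: a thing standing on it has its own origin 8 mm higher. Its place on the shelf changes.
- whisk: Bystander, loose: bamboo tea whisk on a white porcelain holder, upright, 60 mm across, 104 mm high; origin at the centre of its underside, on the shelf top.
- incense_case: Bystander, loose: round flat reddish-brown incense case with a brass line, 52 mm across, 24 mm high; origin at the centre of its underside, on the shelf top.
- lid_rest: Bystander, loose: bamboo ring on the shelf top, 48 mm across, 45 mm high; origin at the centre of its underside. The shelf under all this is 340 mm deep (x), 600 mm wide, its top 65 mm above the table; its drawer stands ajar on the robot's side, below the top (not needed). Nothing on the shelf is taller than the kettle's 149 mm.

How it is judged:
By the outcome, as a careful person would: the job done as asked, in the order asked, and still so for the second after the job is handed in, with the robot touching nothing.
It also fails if it takes over 115 s, if anything falls off the work surface, if the arm or the gripper's body presses on something with over 40 N, if the wrist force passes 120 N, or if a joint passes its speed limit or range.

### The arm

A 6-joint arm with a two-finger parallel gripper is mounted at the origin on the work surface. World frame = base frame: x ahead of the robot, y to its left, z up, the work surface at z = 0. Lengths are in m, angles in rad, forces in N, time in s.
With the tool pointing down it reaches from about 0.35 to 0.85 m from the base axis. Payload 8.1 kg.
Tool frame: the origin (TCP) lies on the centre line of the jaws, within the pads' length; the fingertips stand 17 mm ahead of it and the grasp point (between the pads) lies 2 mm behind it; z points along the fingers, y is the line along which they close (so a half turn about z gives the same grasp; the last joint's range is limited). The gripper opens to 93 mm and grips with 3 to 60 N. Pads are 15 mm wide; open, the fingers measure 128 mm over their backs; the gripper's body (75 mm by 188 mm) begins 65 mm behind the grasp point.
Start: joints at [-1.34, 0.13, 1.488, -0, 1.523, -0.085], TCP at [0.186, -0.57, 0.236] pointing down, gripper open.
Joint ranges: [-2.96, 2.96], [-0.89, 2.26], [0.02, 2.5], [-1.34, 4.48], [0, 2.73], [-2.66, 2.66]. Speed limits (rad/s): [2.39, 2.39, 2.79, 3.14, 3.14, 3.14].

### API

Orientations are given as a rotation vector (axis times angle).
In Python, from plant import robot, optics, close_job, models gives the robot as it stands.
- The arm moves only by the shell command python3 -m inch 'ROWS' [OPENING] [FORCE]. ROWS is a JSON object of lists of equal length, an entry for each row: "travel": the shift along the tool's x, y, z in m, a list of three; "spin": the turn about the tool's z in rad. In form: {"travel": [[x, y, z], ...], "spin": [spin, ...]}. A call has 1 to 10 rows; each row is the pose to reach, as a shift and turn from the pose commanded when the call began, along the tool's axes at that moment; what a row does not reach only later rows make up. A row lasts 1/12 s, in which the tool goes at most 41.7 mm and 7.16 degrees, less where a joint would pass 70% of its speed; a pose out of reach is approached as far as the arm can. A call with a gripper value outside its range is refused whole. OPENING is the closure, from 0 (fully open) to 1 (shut), set as the call begins (- or left out, the last holds). The fingers move at their own pace and stop on an object; FORCE is the grip in N (left out, the last holds). Time passes only in rows, so rows that repeat a pose let the fingers close. It gives the time, the measured TCP pose, the force, the opening and the grip force at its end, in the units of the state.
- robot.read_state(): the state, without advancing time (a new reading comes with each control period).
- optics.read_camera(name): name is "scene" or "top"; returns (picture, depth): 400x640x3 uint8, red, green, blue; 400x640 float32, m along the optical axis (not along the pixel's ray), 0 where there is no reading.
- optics.camera_info(name): a dict with "camera_matrix" (3x3 intrinsics, pixels), "view" (4x4, takes a point from world to camera coordinates). Camera axes: x right, y down, z forward; pixel columns grow to the right and rows downward; lengths in m; the calibration is good to about 2 mm. A picture is of the moment at which its call begins. camera_info takes no time and is no camera call.
- close_job(): hands the job in; it is judged then, once.
Trained networks look in the newest picture that a camera, given by its name, has taken for a name from the list of things; names that differ only in an ending like _2 or _b are one class to them, and where a whole thing is asked for, a point or a joint stands for the part that bears it (a point fixed in the world has none). Each returns a list of dicts, best first, with "p" (0 to 1); they miss things now and then, are a little off and sometimes report something else, mostly with a low value. They report only what shows in the picture. A call takes as long as a camera call.
- models.look_for(camera, name): "centre" ([x, y, z] in m, in world coordinates, good to about 4 mm: the middle of the surface that is visible of it).
- models.masks_of(camera, name): "region" (400x640 bool, what is visible of it).
The state is a dict: "t": time; "q": joint angles; "dq": joint speeds; "joint_torque": joint torques, N m; "tool_pos": TCP position; "orientation": TCP orientation; "force": force on the tool from outside, world axes, zero at the start; "wrist_torque": the same for the moment, N m; "opening": finger opening in m; "gripper_force": force on a finger pad.
Only numpy, scipy, OpenCV 4.12 (cv2) and the standard library are available. Lean on these libraries where they do the work, as an engineer would, in place of code of your own. Each camera call takes 0.05 s, during which the arm holds its last target. There are 200 camera calls.

## Working session

There is one attempt and no reset: what is moved stays moved. The work goes in short steps, Python scripts to look and compute and a shell command to move; the robot and the scene stay as the last step left them, time stands still between calls to the robot, and variables do not carry over. Pictures are saved under pics/ and viewed, at most 14 in all, crops included, and the job is handed in when it is done.

```bash
ls; mkdir -p pics; python3 - <<'E'
from plant import robot, optics, models
import cv2, numpy as np
s=robot.read_state(); print(s['t'],s['tool_pos'],s['orientation'],s['opening'],s['gripper_force'])
for c in ['top','scene']:
    im,d=optics.read_camera(c); cv2.imwrite(f'pics/{c}0.png',im[:,:,::-1])
    np.save(f'{c}_d.npy',d)
for n in ['kettle','caddy','bowl','hex_trivet','square_board','round_saucer','bamboo_mat','whisk','incense_case','lid_rest']:
    for c in ['top','scene']:
        print(n,c,[(np.round(r['centre'],3).tolist(),round(float(r['p']),2)) for r in models.look_for(c,n)[:3]])
i=optics.camera_info('top'); print(i)
E
```

```text
pics
0.0 [ 0.18621439 -0.56980016  0.23458398] [-3.10069113e+00 -4.93688354e-01  2.41681194e-04] 0.0932985354486243 0.0
kettle top [([0.623, -0.081, 0.154], 0.84), ([0.596, 0.187, 0.074], 0.25), ([0.457, 0.06, 0.075], 0.19)]
kettle scene [([0.645, -0.072, 0.15], 0.79)]
caddy top [([0.45, 0.057, 0.14], 0.8)]
caddy scene [([0.462, 0.06, 0.135], 0.62)]
bowl top [([0.611, 0.21, 0.095], 0.83)]
bowl scene [([0.602, 0.203, 0.1], 0.73)]
hex_trivet top [([0.597, 0.187, 0.073], 0.7)]
hex_trivet scene [([0.628, 0.203, 0.074], 0.92), ([0.601, 0.206, 0.099], 0.36)]
square_board top [([0.589, -0.066, 0.074], 0.65)]
square_board scene [([0.656, -0.05, 0.074], 0.82)]
round_saucer top [([0.458, 0.061, 0.074], 0.76), ([0.61, -0.23, 0.095], 0.55)]
round_saucer scene [([0.482, 0.076, 0.074], 0.93), ([0.609, 0.061, 0.082], 0.26)]
bamboo_mat top [([0.494, -0.237, 0.075], 0.78)]
bamboo_mat scene [([0.5, -0.237, 0.072], 0.74)]
whisk top [([0.479, -0.089, 0.132], 0.92)]
whisk scene [([0.489, -0.086, 0.121], 0.61)]
incense_case top [([0.608, 0.057, 0.09], 0.82)]
incense_case scene [([0.608, 0.058, 0.085], 0.63)]
lid_rest top [([0.609, -0.228, 0.096], 0.69)]
lid_rest scene [([0.606, -0.226, 0.093], 0.93), ([0.606, 0.207, 0.103], 0.22)]
{'camera_matrix': array([[428.35416344,   0.        , 320.74599226],
       [  0.        , 428.35416344, 209.29971494],
       [  0.        ,   0.        ,   1.        ]]), 'view': array([[ 0.01454082, -0.99988965, -0.00304119,  0.00975217],
       [-0.98528995, -0.01381043, -0.17033201,  0.57354531],
       [ 0.17027122,  0.00547322, -0.98538204,  0.72956066],
       [ 0.        ,  0.        ,  0.        ,  1.        ]])}
```

View pics/top0.png

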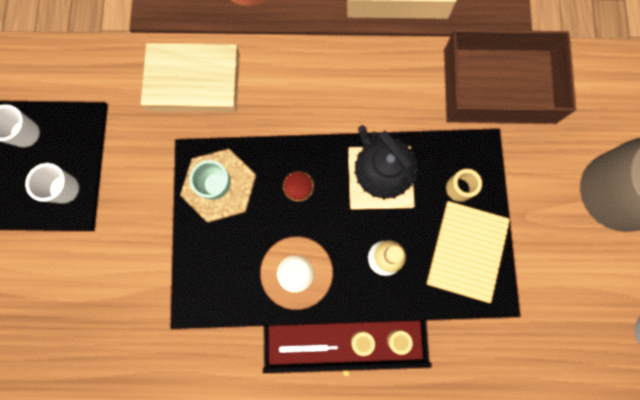

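View pics/scene0.png

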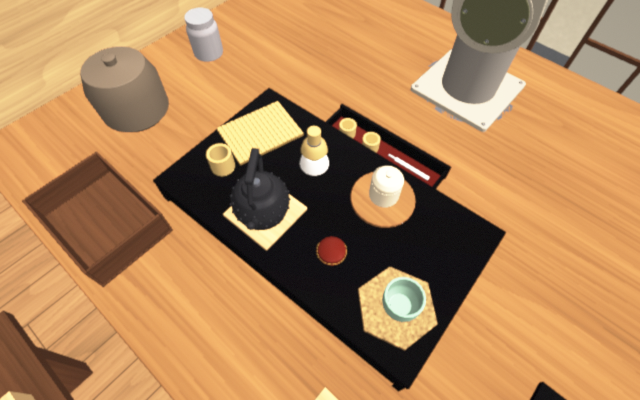

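The top view shows the hex trivet with the bowl at about (215,183) px, the saucer with the caddy at (296,272) and the board with the kettle at (382,172). It also shows the empty mat at (469,252), the whisk at (387,258), the lid rest at (464,185) and the incense case at (298,186). The networks agree with this. Next I'll fit exact centres.

```bash
cat > h.py <<'E'
from plant import robot, optics, models
import numpy as np, cv2
from scipy.optimize import least_squares, minimize
from scipy.spatial.transform import Rotation as R
def snap(cams=('top','scene')):
    return {c:optics.read_camera(c) for c in cams}
def rays(c,uv):
    i=optics.camera_info(c); K=i['camera_matrix']; V=i['view']
    d=np.c_[(uv-K[[0,1],[2,2]])/K[[0,1],[0,1]],np.ones(len(uv))]
    return -V[:3,:3].T@V[:3,3], d@V[:3,:3]
def cloud(c,depth,mask):
    v,u=np.nonzero(mask&(depth>0)); o,d=rays(c,np.c_[u,v]); return o+d*depth[v,u][:,None]
def plane(c,mask,z):
    v,u=np.nonzero(mask); o,d=rays(c,np.c_[u,v]); return (o+d*((z-o[2])/d[:,2])[:,None])[:,:2]
def mask(c,n,near=None):
    r=models.masks_of(c,n)
    return r[0]['region'].astype(bool),r[0]['p']
def gauge(p,shape,yaw):
    c,s=np.cos(yaw),np.sin(yaw); q=p@np.array([[c,-s],[s,c]])
    if shape=='round_saucer': return np.hypot(*q.T)-.062
    if shape=='square_board': return np.abs(q).max(1)-.056
    if shape=='bamboo_mat': return np.maximum(abs(q[:,0])-.075,abs(q[:,1])-.055)
    return max_hex(q)
def max_hex(q): return np.max([np.abs(q@[np.cos(a),np.sin(a)]) for a in np.radians([0,60,120])],0)-.059
def fit_stand(p,shape):
    best=None
    for y0 in np.radians(np.arange(-90,90,10)):
        lo=(p.max(0)+p.min(0))/2
        f=lambda x:np.percentile(gauge(p-x[:2],shape,x[2]),98.5)
        r=minimize(f,[*lo,y0],method='Nelder-Mead',options=dict(initial_simplex=[[*lo,y0],[lo[0]+.01,lo[1],y0],[lo[0],lo[1]+.01,y0],[*lo,y0+.15]],xatol=1e-4,fatol=1e-5))
        if best is None or r.fun<best.fun: best=r
    return best.x,best.fun
def fit_circ(p,rad):
    r=least_squares(lambda x:np.hypot(p[:,0]-x[0],p[:,1]-x[1])-rad,p.mean(0)[:2]+[.01,0],loss='soft_l1',f_scale=.002); return r.x,np.median(abs(r.fun))
E
python3 - <<'E'
from h import *
S=snap()
for n in ['hex_trivet','square_board','round_saucer','bamboo_mat']:
    P=[]
    for c in S:
        m,p=mask(c,n); m=cv2.morphologyEx(m.astype(np.uint8),cv2.MORPH_OPEN,np.ones((3,3)))>0
        cl=cloud(c,S[c][1],m); 
        q=plane(c,m,.073); P.append(q); x,f=fit_stand(q,n)
        print(n,c,round(p,2),m.sum(),'z',np.median(cl[:,2]).round(4),x.round(4),round(f,4))
    x,f=fit_stand(np.vstack(P),n); print('   both',x.round(4),round(f,4))
for n in ['kettle','caddy','bowl','whisk']:
    for c in S:
        m,p=mask(c,n); cl=cloud(c,S[c][1],m); z=cl[:,2]
        print(n,c,round(p,2),m.sum(),'ztop',np.percentile(z,[1,50,99]).round(3))
        if n=='kettle':
            b=cl[(z>.205)&(z<.235)]; q=b[:,:2]; mid=np.median(q,0); u,s,vt=np.linalg.svd(q-q.mean(0)); t=(q-q.mean(0))@vt[0]
            print('  bar',len(b),q.mean(0).round(4),'yaw',np.arctan2(vt[0,1],vt[0,0]).round(3),'ext',np.percentile(t,[1,99]).round(3),'mid',(q.mean(0)+vt[0]*np.percentile(t,[1,99]).mean()).round(4))
            b=cl[(z>.12)&(z<.135)]; print('  body',fit_circ(b,.052))
        if n=='caddy':
            b=cl[(z>.085)&(z<.128)]; print('  wall',len(b),fit_circ(b,.029)); b=cl[z>.144]; print('  knob',len(b),b.mean(0).round(4))
            q=plane(c,m,.131)
        if n=='bowl':
            b=cl[(z>.121)&(z<.13)]; print('  rim',len(b),fit_circ(b,.030)); b=cl[(z>.102)&(z<.120)]; b=b[np.hypot(*(b[:,:2]-b[:,:2].mean(0)).T)>.02]
        if n=='whisk': print(np.percentile(cl,[1,99],axis=0).round(3))
E
```

```text
hex_trivet top 0.79 2340 z 0.0737 [0.6107 0.202  0.2713] -0.0005
hex_trivet scene 0.69 2973 z 0.0733 [0.6092 0.2029 1.3338] 0.0002
   both [0.6099 0.2024 1.3195] 0.0002
square_board top 0.76 1275 z 0.0735 [ 0.6289 -0.0867  0.0273] 0.0
square_board scene 0.79 1164 z 0.0731 [ 0.629  -0.0845  1.6255] 0.0005
   both [ 0.6296 -0.086  -1.5309] 0.0007Traceback (most recent call last):
  File "<stdin>", line 6, in <module>
  File "h.py", line 17, in mask
    return r[0]['region'].astype(bool),r[0]['p']
           ~^^^
IndexError: list index out of range
```

```bash
sed -i "s/^    r=models.masks_of(c,n)$/    for k in range(4):\n        r=models.masks_of(c,n)\n        if r: break\n        optics.read_camera(c)\n    else: return np.zeros((400,640),bool),0./" h.py
python3 - <<'E'
from h import *
S=snap()
for n in ['round_saucer','bamboo_mat']:
    P=[]
    for c in S:
        m,p=mask(c,n); m=cv2.morphologyEx(m.astype(np.uint8),cv2.MORPH_OPEN,np.ones((3,3)))>0
        if m.sum()<100: print(n,c,'none'); continue
        cl=cloud(c,S[c][1],m); 
        q=plane(c,m,.073); P.append(q); x,f=fit_stand(q,n)
        print(n,c,round(p,2),m.sum(),'z',np.median(cl[:,2]).round(4),x.round(4),round(f,4))
    x,f=fit_stand(np.vstack(P),n); print('   both',x.round(4),round(f,4))
for n in ['kettle','caddy','bowl']:
    for c in S:
        m,p=mask(c,n); cl=cloud(c,S[c][1],m); z=cl[:,2]
        if m.sum()<100: print(n,c,'none'); continue
        print(n,c,round(p,2),m.sum(),'ztop',np.percentile(z,[1,50,99]).round(3))
        if n=='kettle':
            b=cl[(z>.205)&(z<.235)]; q=b[:,:2]; u,s,vt=np.linalg.svd(q-q.mean(0),full_matrices=False); t=(q-q.mean(0))@vt[0]
            print('  bar',len(b),q.mean(0).round(4),'yaw',np.arctan2(vt[0,1],vt[0,0]).round(3),'ext',np.percentile(t,[1,99]).round(3),'mid',(q.mean(0)+vt[0]*np.percentile(t,[1,99]).mean()).round(4))
            b=cl[(z>.12)&(z<.135)]; print('  body',fit_circ(b,.052))
        if n=='caddy':
            b=cl[(z>.085)&(z<.128)]; print('  wall',len(b),fit_circ(b,.029)); b=cl[z>.144]; print('  knob',len(b),b.mean(0).round(4))
        if n=='bowl':
            b=cl[(z>.121)&(z<.13)]; print('  rim',len(b),fit_circ(b,.030))
E
```

```text
round_saucer top 0.63 3064 z 0.0735 [ 0.4589  0.0582 -1.0357] -0.0006
round_saucer scene 0.59 1970 z 0.0731 [ 0.4592  0.0599 -1.5185] 0.0016
   both [ 0.4595  0.0601 -0.2132] 0.0008
bamboo_mat top 0.79 5822 z 0.0732 [ 0.4994 -0.2379 -0.2725] 0.0012
bamboo_mat scene 0.7 2843 z 0.0731 [ 0.4985 -0.2359 -0.286 ] 0.0014
   both [ 0.4992 -0.2377 -0.2725] 0.0015
kettle top 0.62 3379 ztop [0.072 0.153 0.224]
  bar 482 [ 0.6316 -0.0893] yaw -2.491 ext [-0.036  0.034] mid [ 0.6324 -0.0887]
  body (array([ 0.63666637, -0.09073728]), np.float64(0.0014466754711644873))
kettle scene 0.68 3123 ztop [0.066 0.151 0.223]
  bar 357 [ 0.6358 -0.0836] yaw 0.634 ext [-0.036  0.03 ] mid [ 0.6334 -0.0854]
  body (array([ 0.62903212, -0.09171928]), np.float64(0.00130181229452404))
caddy top 0.67 1055 ztop [0.083 0.139 0.151]
  wall 15 (array([0.45574192, 0.0575503 ]), np.float64(0.00014768790041284202))
  knob 64 [0.4554 0.0573 0.1493]
caddy scene 0.76 1075 ztop [0.082 0.135 0.15 ]
  wall 367 (array([0.50004852, 0.07949021]), np.float64(0.00487976335503849))
  knob 43 [0.454  0.0586 0.1491]
bowl top 0.61 1255 ztop [0.08  0.099 0.127]
  rim 327 (array([0.60908262, 0.20463044]), np.float64(0.0010638111995678531))
bowl scene 0.8 1565 ztop [0.074 0.099 0.127]
  rim 399 (array([0.60799178, 0.20600266]), np.float64(0.0011028413462114799))
```

```bash
cat > go.py <<'E'
import sys,numpy as np
from h import robot,R
def go(x,y,z,yaw=None):
    s=robot.read_state(); M=R.from_rotvec(s['orientation']).as_matrix(); p=s['tool_pos']
    y0=np.arctan2(M[1,0],M[0,0]); sp=0 if yaw is None else -((yaw-y0+np.pi)%(2*np.pi)-np.pi)
    print('t',round(s['t'],2),'pos',p.round(4),'yaw',round(y0,3),'open',round(s['opening'],4),'travel',(M.T@(np.array([x,y,z])-p)).round(4),'spin',round(sp,3),'q6',round(s['q'][5],2))
if __name__=='__main__': go(*map(float,sys.argv[1:]))
E
python3 go.py 0.4547 0.058 0.235 0.316; python3 go.py 0.4547 0.058 0.106 0.316
```

```text
t 2.05 pos [ 0.1864 -0.5703  0.2356] yaw 0.316 open 0.093 travel [ 0.4502 -0.5139  0.0006] spin -0.0 q6 -0.09
t 2.05 pos [ 0.1864 -0.5703  0.2356] yaw 0.316 open 0.093 travel [ 0.4502 -0.5139  0.1296] spin -0.0 q6 -0.09
```

```bash
python3 -m inch '{"travel":[[0.01,-0.012,0],[0.03,-0.035,0],[0.055,-0.063,0],[0.08,-0.092,0],[0.105,-0.12,0],[0.13,-0.149,0],[0.155,-0.177,0],[0.18,-0.206,0],[0.205,-0.234,0],[0.225,-0.257,0]],"spin":[0,0,0,0,0,0,0,0,0,0]}' 0
python3 -m inch '{"travel":[[0.025,-0.029,0],[0.05,-0.057,0],[0.075,-0.086,0],[0.1,-0.114,0],[0.125,-0.143,0],[0.15,-0.171,0],[0.175,-0.2,0],[0.2,-0.228,0],[0.215,-0.246,0],[0.2252,-0.2569,0]],"spin":[0,0,0,0,0,0,0,0,0,0]}'
python3 -m inch '{"travel":[[0,0,0],[0,0,0],[0,0,0]],"spin":[0,0,0]}'; python3 go.py 0.4547 0.058 0.106 0.316
```

```text
t: 2.88
tool_pos: [0.321, -0.254, 0.2358]
orientation: [3.102, 0.494, 0.001]
force: [-0.4, 0.4, -0.1]
opening: 0.0925
gripper_force: 0.0
t: 3.72
tool_pos: [0.4552, 0.0608, 0.2357]
orientation: [-3.101, -0.498, -0.001]
force: [0.7, 0.2, 0.1]
opening: 0.0934
gripper_force: 0.0
t: 3.97
tool_pos: [0.4544, 0.0574, 0.2356]
orientation: [3.102, 0.494, -0.001]
force: [-0.1, -0.2, 0.1]
opening: 0.0931
gripper_force: 0.0
t 3.97 pos [0.4544 0.0574 0.2356] yaw 0.316 open 0.0931 travel [ 0.0005 -0.0005  0.1296] spin -0.0 q6 1.27
```

```bash
python3 -m inch '{"travel":[[0,0,0.015],[0,0,0.035],[0,0,0.055],[0,0,0.075],[0,0,0.09],[0,0,0.105],[0,0,0.115],[0,0,0.123],[0,0,0.128],[0,0,0.13]],"spin":[0,0,0,0,0,0,0,0,0,0]}'
python3 -m inch '{"travel":[[0,0,0],[0,0,0],[0,0,0],[0,0,0],[0,0,0],[0,0,0],[0,0,0],[0,0,0]],"spin":[0,0,0,0,0,0,0,0]}' 1 20
python3 go.py 0.499 -0.237 0.25 0.316
```

```text
t: 4.8
tool_pos: [0.4545, 0.0575, 0.1053]
orientation: [3.103, 0.493, -0.001]
force: [-0.7, 0.2, -0.5]
opening: 0.0926
gripper_force: 0.0
t: 5.47
tool_pos: [0.455, 0.0579, 0.106]
orientation: [3.102, 0.494, 0.001]
force: [0.3, -1.6, 2.4]
opening: 0.0574
gripper_force: 20.0
t 5.47 pos [0.455  0.0579 0.106 ] yaw 0.316 open 0.0574 travel [-0.0497  0.294  -0.1439] spin -0.0 q6 1.27
```

```bash
python3 -m inch '{"travel":[[0,0,-0.002],[0,0,-0.007],[0,0,-0.017],[0,0,-0.032],[0,0,-0.05],[0,0,-0.07],[0,0,-0.09],[0,0,-0.107],[0,0,-0.117],[0,0,-0.12]],"spin":[0,0,0,0,0,0,0,0,0,0]}'
python3 -m inch '{"travel":[[-0.001,0.004,0],[-0.002,0.014,0],[-0.005,0.03,0],[-0.009,0.052,0],[-0.013,0.077,0],[-0.017,0.102,0],[-0.021,0.127,0],[-0.025,0.152,0],[-0.029,0.177,0],[-0.034,0.202,0]],"spin":[0,0,0,0,0,0,0,0,0,0]}'
python3 -m inch '{"travel":[[-0.004,0.025,0],[-0.008,0.047,0],[-0.011,0.066,0],[-0.014,0.08,0],[-0.0155,0.088,0],[-0.016,0.092,0],[-0.016,0.092,0],[-0.016,0.092,0],[-0.016,0.092,0]],"spin":[0,0,0,0,0,0,0,0,0]}'
python3 go.py 0.499 -0.237 0.106 0.316
```

```text
t: 6.3
tool_pos: [0.4557, 0.058, 0.2283]
orientation: [3.102, 0.494, 0.006]
force: [0.5, 0.2, -1.7]
opening: 0.0572
gripper_force: 20.0
t: 7.13
tool_pos: [0.4842, -0.1464, 0.2238]
orientation: [-3.101, -0.493, 0.004]
force: [-0.1, -1.2, -3.1]
opening: 0.0578
gripper_force: 20.0
t: 7.88
tool_pos: [0.4985, -0.2361, 0.2256]
orientation: [-3.102, -0.495, 0.0]
force: [-0.1, -0.0, -2.5]
opening: 0.0572
gripper_force: 20.0
t 7.88 pos [ 0.4985 -0.2361  0.2256] yaw 0.317 open 0.0572 travel [0.0002 0.001  0.1196] spin 0.001 q6 0.72
```

```bash
python3 - <<'E'
from h import *
im,d=optics.read_camera('scene'); cv2.imwrite('pics/scene1.png',im[:,:,::-1])
E
python3 -m inch '{"travel":[[0,0.001,0.01],[0,0.001,0.025],[0,0.001,0.045],[0,0.001,0.065],[0,0.001,0.082],[0,0.001,0.095],[0,0.001,0.104],[0,0.001,0.11],[0,0.001,0.113],[0,0.001,0.115]],"spin":[0,0,0,0,0,0,0,0,0,0]}'
python3 -m inch '{"travel":[[0,0,0.001],[0,0,0.002],[0,0,0.003],[0,0,0.004],[0,0,0.0045],[0,0,0.0045],[0,0,0.0045]],"spin":[0,0,0,0,0,0,0]}'
python3 go.py 0.499 -0.237 0.106 0.316
```

```text
t: 8.77
tool_pos: [0.4991, -0.2381, 0.1108]
orientation: [3.102, 0.494, 0.001]
force: [0.0, -0.7, -1.9]
opening: 0.0578
gripper_force: 20.0
t: 9.35
tool_pos: [0.4988, -0.238, 0.1062]
orientation: [3.102, 0.494, 0.0]
force: [-0.2, 0.3, -3.2]
opening: 0.0573
gripper_force: 20.0
t 9.35 pos [ 0.4988 -0.238   0.1062] yaw 0.316 open 0.0573 travel [ 0.0005 -0.0009  0.0002] spin -0.0 q6 0.72
```

```bash
python3 -m inch '{"travel":[[0,0,0.0003],[0,0,0.0006],[0,0,0.0006],[0,0,0.0006]],"spin":[0,0,0,0]}'
python3 -m inch '{"travel":[[0,0,0.0003],[0,0,0.0006],[0,0,0.0006],[0,0,0.0006]],"spin":[0,0,0,0]}'

```

```text
t: 9.68
tool_pos: [0.4989, -0.238, 0.1061]
orientation: [3.102, 0.494, 0.0]
force: [-3.5, 1.4, 4.7]
opening: 0.0576
gripper_force: 20.0
t: 10.02
tool_pos: [0.4989, -0.238, 0.106]
orientation: [3.102, 0.494, 0.0]
force: [-5.1, 3.1, 10.0]
opening: 0.0575
gripper_force: 20.0
```

```bash
python3 -m inch '{"travel":[[0,0,0],[0,0,0],[0,0,0],[0,0,0],[0,0,0],[0,0,0],[0,0,0]],"spin":[0,0,0,0,0,0,0]}' 0
python3 -m inch '{"travel":[[0,0,-0.003],[0,0,-0.01],[0,0,-0.025],[0,0,-0.045],[0,0,-0.07],[0,0,-0.095],[0,0,-0.12],[0,0,-0.138],[0,0,-0.145],[0,0,-0.145]],"spin":[0,0,0,0,0,0,0,0,0,0]}'
python3 go.py 0.6085 0.2053 0.25 0.316
```

```text
t: 10.6
tool_pos: [0.4988, -0.2379, 0.1048]
orientation: [-3.102, -0.494, 0.0]
force: [-0.4, -0.5, 0.2]
opening: 0.0927
gripper_force: 0.0
t: 11.43
tool_pos: [0.4999, -0.2386, 0.2528]
orientation: [3.1, 0.494, 0.006]
force: [0.3, -0.3, -0.4]
opening: 0.0932
gripper_force: 0.0
t 11.43 pos [ 0.4999 -0.2386  0.2528] yaw 0.316 open 0.0932 travel [ 0.2411 -0.3882  0.0022] spin -0.0 q6 0.72
```

```bash
python3 -m inch '{"travel":[[0.006,-0.01,0],[0.02,-0.032,0],[0.038,-0.061,0],[0.056,-0.09,0],[0.074,-0.119,0],[0.092,-0.148,0],[0.11,-0.177,0],[0.128,-0.206,0],[0.146,-0.235,0],[0.164,-0.264,0]],"spin":[0,0,0,0,0,0,0,0,0,0]}'
python3 -m inch '{"travel":[[0.018,-0.029,0],[0.036,-0.058,0],[0.052,-0.083,0],[0.066,-0.106,0],[0.074,-0.119,0],[0.0775,-0.1235,0],[0.0775,-0.1235,0],[0.0775,-0.1235,0],[0.0775,-0.1235,0]],"spin":[0,0,0,0,0,0,0,0,0]}'
python3 go.py 0.6085 0.2053 0.113 0.316
python3 - <<'E'
from h import *
S=snap()
for c in S:
    cv2.imwrite(f'pics/{c}2.png',S[c][0][:,:,::-1])
    m,p=mask(c,'caddy'); cl=cloud(c,S[c][1],m); b=cl[cl[:,2]>.144]; print(c,p,b.mean(0).round(4),cl[:,2].max())
E
```

```text
t: 12.27
tool_pos: [0.5715, 0.0665, 0.2475]
orientation: [-3.102, -0.494, 0.005]
force: [0.1, -1.0, -0.6]
opening: 0.0926
gripper_force: 0.0
t: 13.02
tool_pos: [0.6079, 0.2039, 0.2497]
orientation: [3.102, 0.492, -0.001]
force: [1.2, -0.4, 0.0]
opening: 0.0925
gripper_force: 0.0
t 13.02 pos [0.6079 0.2039 0.2497] yaw 0.314 open 0.0925 travel [ 0.0011 -0.0012  0.1367] spin -0.002 q6 1.5
top 0.85 [ 0.4987 -0.2371  0.1493] 0.15255097769132275
scene 0.73 [ 0.4969 -0.2351  0.1487] 0.15215344051982738
```

View pics/scene2.png

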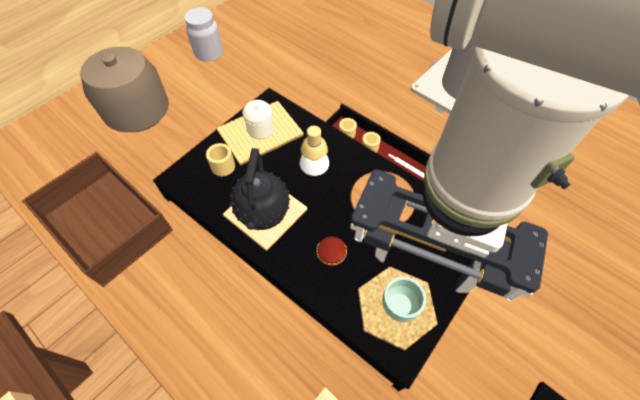

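The scene view shows the caddy upright on the mat at about (260,120), with the saucer free. The bowl, at (404,298), sits under the gripper. Next I grasp the bowl.

```bash
python3 -m inch '{"travel":[[0.001,-0.001,0.015],[0.001,-0.001,0.035],[0.001,-0.001,0.06],[0.001,-0.001,0.08],[0.001,-0.001,0.098],[0.001,-0.001,0.112],[0.001,-0.001,0.122],[0.001,-0.001,0.13],[0.001,-0.001,0.134],[0.001,-0.001,0.137]],"spin":[0,0,0,0,0,0,0,0,0,0]}'
python3 -m inch '{"travel":[[0,0,0],[0,0,0],[0,0,0],[0,0,0],[0,0,0],[0,0,0],[0,0,0]],"spin":[0,0,0,0,0,0,0]}' 1 12
python3 go.py 0.459 0.0592 0.113 0.316
```

```text
t: 14.05
tool_pos: [0.6089, 0.2066, 0.1131]
orientation: [-3.103, -0.494, -0.001]
force: [-0.5, -0.2, -0.4]
opening: 0.093
gripper_force: 0.0
t: 14.63
tool_pos: [0.6092, 0.2066, 0.1137]
orientation: [3.102, 0.494, 0.002]
force: [0.7, -1.3, 4.1]
opening: 0.065
gripper_force: 12.0
t 14.63 pos [0.6092 0.2066 0.1137] yaw 0.316 open 0.065 travel [-0.1885  0.0935  0.0005] spin -0.0 q6 1.5
```

```bash
python3 -m inch '{"travel":[[0,0,-0.002],[0,0,-0.006],[0,0,-0.014],[0,0,-0.025],[0,0,-0.038],[0,0,-0.051],[0,0,-0.063],[0,0,-0.072],[0,0,-0.078],[0,0,-0.08]],"spin":[0,0,0,0,0,0,0,0,0,0]}'
python3 -m inch '{"travel":[[-0.003,0.001,0],[-0.011,0.005,0],[-0.028,0.014,0],[-0.053,0.026,0],[-0.08,0.04,0],[-0.108,0.054,0],[-0.135,0.067,0],[-0.16,0.079,0],[-0.178,0.088,0],[-0.1865,0.0928,0]],"spin":[0,0,0,0,0,0,0,0,0,0]}'
python3 -m inch '{"travel":[[-0.001,0,0],[-0.001,0,0],[-0.001,0,0],[-0.001,0,0]],"spin":[0,0,0,0]}'
python3 go.py 0.459 0.0592 0.113 0.316
```

```text
t: 15.47
tool_pos: [0.6094, 0.2068, 0.195]
orientation: [-3.102, -0.494, -0.004]
force: [0.4, -0.2, -1.9]
opening: 0.0648
gripper_force: 12.0
t: 16.3
tool_pos: [0.4576, 0.0589, 0.1917]
orientation: [3.103, 0.492, -0.004]
force: [0.3, -0.3, -0.8]
opening: 0.0649
gripper_force: 12.0
t: 16.63
tool_pos: [0.4597, 0.0608, 0.1928]
orientation: [-3.102, -0.495, 0.0]
force: [-0.6, 0.5, -2.1]
opening: 0.0648
gripper_force: 12.0
t 16.63 pos [0.4597 0.0608 0.1928] yaw 0.316 open 0.0648 travel [-0.0012  0.0013  0.0798] spin 0.0 q6 1.28
```

```bash
python3 -m inch '{"travel":[[0,0.001,0.006],[0,0.001,0.017],[0,0.001,0.03],[0,0.001,0.043],[0,0.001,0.054],[0,0.001,0.063],[0,0.001,0.069],[0,0.001,0.073],[0,0.001,0.0755],[0,0.001,0.0765]],"spin":[0,0,0,0,0,0,0,0,0,0]}'
python3 -m inch '{"travel":[[0,0,0.0005],[0,0,0.001],[0,0,0.0015],[0,0,0.002],[0,0,0.0025],[0,0,0.0025],[0,0,0.0025]],"spin":[0,0,0,0,0,0,0]}'
python3 go.py 0.459 0.0592 0.113 0.316
```

```text
t: 17.47
tool_pos: [0.4596, 0.0593, 0.1163]
orientation: [-3.102, -0.494, -0.0]
force: [0.9, -1.0, -1.0]
opening: 0.0649
gripper_force: 12.0
t: 18.05
tool_pos: [0.4595, 0.0593, 0.114]
orientation: [3.103, 0.494, 0.0]
force: [0.2, 1.0, -1.5]
opening: 0.065
gripper_force: 12.0
t 18.05 pos [0.4595 0.0593 0.114 ] yaw 0.316 open 0.065 travel [-0.0005 -0.0001  0.001 ] spin -0.0 q6 1.27
```

```bash
python3 -m inch '{"travel":[[0,0,0.0003],[0,0,0.0006],[0,0,0.0006],[0,0,0.0006]],"spin":[0,0,0,0]}'
python3 -m inch '{"travel":[[0,0,0.0002],[0,0,0.0004],[0,0,0.0004],[0,0,0.0004]],"spin":[0,0,0,0]}'
```

```text
t: 18.38
tool_pos: [0.4596, 0.0593, 0.1137]
orientation: [3.102, 0.494, 0.0]
force: [-2.2, 0.1, 3.7]
opening: 0.0648
gripper_force: 12.0
t: 18.72
tool_pos: [0.4598, 0.0593, 0.1137]
orientation: [3.102, 0.494, 0.001]
force: [-4.5, 0.3, 7.0]
opening: 0.0649
gripper_force: 12.0
```

```bash
python3 -m inch '{"travel":[[0,0,0],[0,0,0],[0,0,0],[0,0,0],[0,0,0],[0,0,0],[0,0,0]],"spin":[0,0,0,0,0,0,0]}' 0
python3 -m inch '{"travel":[[0,0,-0.003],[0,0,-0.01],[0,0,-0.025],[0,0,-0.045],[0,0,-0.07],[0,0,-0.095],[0,0,-0.12],[0,0,-0.138],[0,0,-0.15],[0,0,-0.15]],"spin":[0,0,0,0,0,0,0,0,0,0]}'
python3 -m inch '{"travel":[[0,0,0],[0,0,0]],"spin":[0,0]}'
python3 go.py 0.633 -0.087 0.265 0.64
python3 - <<'E'
from h import *
S=snap()
for c in S:
    m,p=mask(c,'bowl'); cl=cloud(c,S[c][1],m); z=cl[:,2]; b=cl[(z>.121)&(z<.13)]; print(c,p,m.sum(),len(b))
    if len(b)>50: print(fit_circ(b,.03))
    m,p=mask(c,'kettle'); cl=cloud(c,S[c][1],m); z=cl[:,2]
    b=cl[(z>.205)&(z<.235)]; q=b[:,:2]; u,s,vt=np.linalg.svd(q-q.mean(0),full_matrices=False); t=(q-q.mean(0))@vt[0]
    print('  bar',len(b),q.mean(0).round(4),np.median(q,0).round(4),'yaw',np.arctan2(vt[0,1],vt[0,0]).round(3),np.percentile(t,[1,99]).round(3),np.percentile((q-q.mean(0))@vt[1],[2,98]).round(3),'z',np.percentile(b[:,2],[50,95]))
    m,p=mask(c,'hex_trivet'); q=plane(c,m,.073); print('hex',p,m.sum(),fit_stand(q,'hex_trivet'))
    im=S[c][0]; 
im=S['top'][0][100:260,300:460,::-1]; cv2.imwrite('pics/kt.png',cv2.resize(im,None,fx=3.5,fy=3.5,interpolation=cv2.INTER_CUBIC))
E
```

```text
t: 19.3
tool_pos: [0.4595, 0.0592, 0.1129]
orientation: [-3.103, -0.494, 0.0]
force: [-0.3, 0.1, -0.8]
opening: 0.0926
gripper_force: 0.0
t: 20.13
tool_pos: [0.461, 0.0593, 0.2665]
orientation: [3.102, 0.494, 0.008]
force: [0.6, -1.1, 0.2]
opening: 0.093
gripper_force: 0.0
t: 20.3
tool_pos: [0.459, 0.0592, 0.2615]
orientation: [-3.102, -0.494, 0.003]
force: [0.2, -1.2, 0.5]
opening: 0.093
gripper_force: 0.0
t 20.3 pos [0.459  0.0592 0.2615] yaw 0.316 open 0.093 travel [ 0.12    0.1931 -0.0038] spin -0.324 q6 1.27
top 0.17 4266 2
  bar 481 [ 0.6317 -0.0893] [ 0.6318 -0.0892] yaw -2.488 [-0.037  0.034] [-0.007  0.005] z [0.22141109 0.2236068 ]Traceback (most recent call last):
  File "<stdin>", line 9, in <module>
  File "h.py", line 32, in fit_stand
    lo=(p.max(0)+p.min(0))/2
        ~~~~~^^^
    return umr_maximum(a, axis, None, out, keepdims, initial, where)
ValueError: zero-size array to reduction operation maximum which has no identity
```

```bash
python3 -m inch '{"travel":[[0.005,0.008,0],[0.016,0.026,0],[0.032,0.05,0],[0.049,0.078,0],[0.067,0.106,0],[0.084,0.134,0],[0.099,0.16,0],[0.111,0.179,0],[0.118,0.19,0],[0.12,0.193,0]],"spin":[-0.03,-0.07,-0.11,-0.16,-0.2,-0.24,-0.28,-0.31,-0.325,-0.325]}'
python3 -m inch '{"travel":[[0,0,0],[0,0,0],[0,0,0],[0,0,0]],"spin":[0,0,0,0]}'
python3 go.py 0.633 -0.087 0.213 0.645
python3 - <<'E'
from h import *
c='scene'; im,d=optics.read_camera(c); cv2.imwrite('pics/sk.png',cv2.resize(im[80:330,150:470,::-1],None,fx=2.4,fy=2.4))
im,d=optics.read_camera('top');m,p=mask('top','bowl'); cl=cloud('top',d,m); z=cl[:,2]; b=cl[(z>.121)&(z<.13)]; print(p,m.sum(),len(b),fit_circ(b,.03))
m,p=mask('top','hex_trivet'); q=plane('top',m,.073); print('hex',p,m.sum(),fit_stand(q,'hex_trivet'))
E
```

```text
t: 21.83
tool_pos: [0.6345, -0.0887, 0.262]
orientation: [-2.982, -0.988, 0.001]
force: [0.8, 0.5, -0.7]
opening: 0.0927
gripper_force: 0.0
t: 22.17
tool_pos: [0.6331, -0.0861, 0.2633]
orientation: [2.981, 0.99, 0.001]
force: [-0.4, -0.5, 0.3]
opening: 0.093
gripper_force: 0.0
t 22.17 pos [ 0.6331 -0.0861  0.2633] yaw 0.641 open 0.093 travel [-0.0006  0.0006  0.0503] spin -0.004 q6 0.71
0.81 894 205 (array([0.45939727, 0.05900622]), np.float64(0.001125105810747689))
hex 0.76 3746 (array([0.61050375, 0.20208518, 0.29260593]), np.float64(-2.0382869163534103e-05))
```

View pics/sk.png

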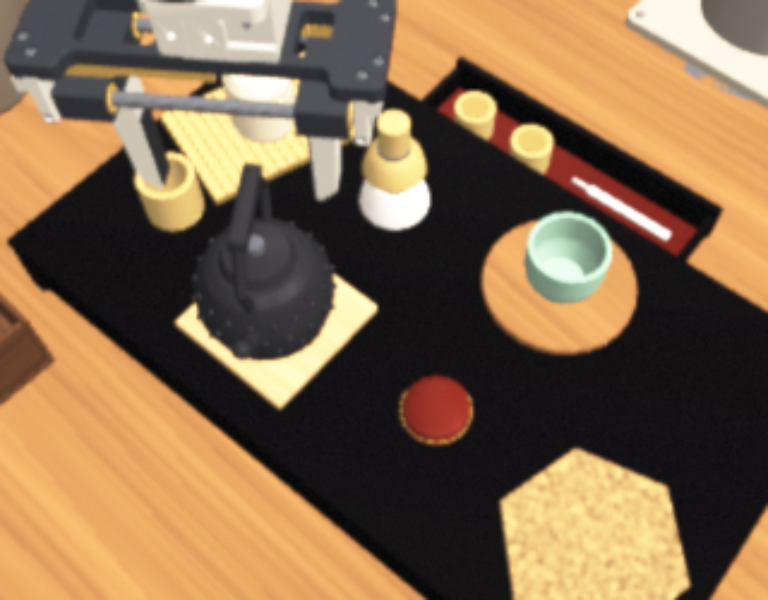

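The crop shows the bowl standing on the saucer at about (568,258). The fingers straddle the kettle's bail at (245,225), and the hex trivet is empty. Next I lower onto the bail and grip it.

```bash
python3 -m inch '{"travel":[[-0.0005,0.0005,0.005],[-0.0005,0.0005,0.013],[-0.0005,0.0005,0.022],[-0.0005,0.0005,0.031],[-0.0005,0.0005,0.039],[-0.0005,0.0005,0.045],[-0.0005,0.0005,0.049],[-0.0005,0.0005,0.05],[-0.0005,0.0005,0.05]],"spin":[0,0,0,0,0,0,0,0,0]}'
python3 -m inch '{"travel":[[0,0,0],[0,0,0],[0,0,0],[0,0,0],[0,0,0],[0,0,0],[0,0,0],[0,0,0],[0,0,0],[0,0,0]],"spin":[0,0,0,0,0,0,0,0,0,0]}' 1 45
python3 go.py 0.6102 0.2022 0.213 0.645
```

```text
t: 23.12
tool_pos: [0.6333, -0.0876, 0.2125]
orientation: [-2.981, -0.989, 0.001]
force: [0.5, -0.1, -1.2]
opening: 0.0927
gripper_force: 0.0
t: 23.95
tool_pos: [0.6334, -0.0876, 0.2129]
orientation: [-2.982, -0.989, 0.0]
force: [-0.2, -0.6, -0.2]
opening: 0.0306
gripper_force: 0.0
t 23.95 pos [ 0.6334 -0.0876  0.2129] yaw 0.641 open 0.0306 travel [ 1.546e-01 -2.462e-01 -1.000e-04] spin -0.004 q6 0.71
```

```bash
python3 -m inch '{"travel":[[0,0,0],[0,0,0],[0,0,0],[0,0,0],[0,0,0],[0,0,0],[0,0,0],[0,0,0]],"spin":[0,0,0,0,0,0,0,0]}'
python3 -m inch '{"travel":[[0,0,-0.001],[0,0,-0.003],[0,0,-0.006],[0,0,-0.01],[0,0,-0.013],[0,0,-0.015],[0,0,-0.015],[0,0,-0.015],[0,0,-0.015],[0,0,-0.015]],"spin":[0,0,0,0,0,0,0,0,0,0]}'
python3 - <<'E'
from h import *
im,d=optics.read_camera('scene'); cv2.imwrite('pics/sk2.png',cv2.resize(im[80:280,150:400,::-1],None,fx=2.4,fy=2.4))
E
```

```text
t: 24.62
tool_pos: [0.6334, -0.0877, 0.2129]
orientation: [2.982, 0.989, -0.0]
force: [0.7, -0.4, -1.5]
opening: 0.0126
gripper_force: 45.0
t: 25.45
tool_pos: [0.6333, -0.0876, 0.2277]
orientation: [-2.981, -0.989, 0.001]
force: [0.2, -0.2, -4.7]
opening: 0.0126
gripper_force: 45.0
```

View pics/sk2.png

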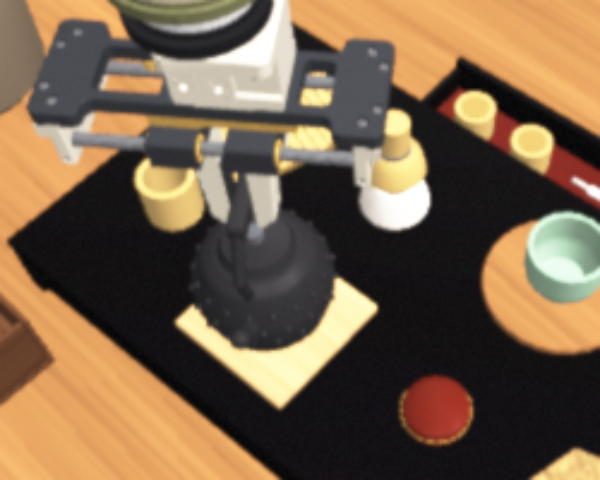

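The crop shows the kettle hanging upright from the grip at about (245,270), just clear of the board. Next I lift it more and carry it to the hex trivet.

```bash
python3 -m inch '{"travel":[[0,0,-0.002],[0,0,-0.006],[0,0,-0.012],[0,0,-0.02],[0,0,-0.029],[0,0,-0.037],[0,0,-0.042],[0,0,-0.045],[0,0,-0.045]],"spin":[0,0,0,0,0,0,0,0,0]}'
python3 -m inch '{"travel":[[0.001,-0.002,0],[0.004,-0.006,0],[0.009,-0.014,0],[0.016,-0.025,0],[0.025,-0.04,0],[0.035,-0.056,0],[0.046,-0.073,0],[0.057,-0.091,0],[0.068,-0.108,0],[0.079,-0.126,0]],"spin":[0,0,0,0,0,0,0,0,0,0]}'
python3 -m inch '{"travel":[[0.011,-0.017,0],[0.022,-0.035,0],[0.033,-0.052,0],[0.043,-0.068,0],[0.052,-0.083,0],[0.06,-0.096,0],[0.067,-0.107,0],[0.072,-0.115,0],[0.075,-0.119,0],[0.0756,-0.1202,0]],"spin":[0,0,0,0,0,0,0,0,0,0]}'
python3 -m inch '{"travel":[[0,0,0],[0,0,0],[0,0,0],[0,0,0],[0,0,0]],"spin":[0,0,0,0,0]}'
python3 go.py 0.6102 0.2022 0.213 0.645
python3 - <<'E'
from h import *
im,d=optics.read_camera('scene'); cv2.imwrite('pics/sk3.png',cv2.resize(im[150:390,240:540,::-1],None,fx=2.4,fy=2.4))
print(robot.read_state()['force'],robot.read_state()['wrist_torque'])
E
```

```text
t: 26.25
tool_pos: [0.6339, -0.0878, 0.2743]
orientation: [2.981, 0.989, 0.003]
force: [0.6, -0.3, -5.4]
opening: 0.0126
gripper_force: 45.0
t: 27.08
tool_pos: [0.6208, 0.0629, 0.2727]
orientation: [-2.981, -0.99, 0.0]
force: [-0.8, 0.2, -4.6]
opening: 0.0127
gripper_force: 45.0
t: 27.92
tool_pos: [0.6101, 0.203, 0.2728]
orientation: [-2.981, -0.991, 0.0]
force: [-0.5, -0.1, -4.0]
opening: 0.0123
gripper_force: 45.0
t: 28.33
tool_pos: [0.6104, 0.2016, 0.273]
orientation: [2.982, 0.988, 0.0]
force: [0.8, -0.1, -5.0]
opening: 0.0125
gripper_force: 45.0
t 28.33 pos [0.6104 0.2016 0.273 ] yaw 0.64 open 0.0125 travel [ 0.0003 -0.0006  0.06  ] spin -0.005 q6 1.17
[-0.26967917  0.01230431 -5.45998446] [-0.00670863 -0.0416075  -0.0073149 ]
```

View pics/sk3.png

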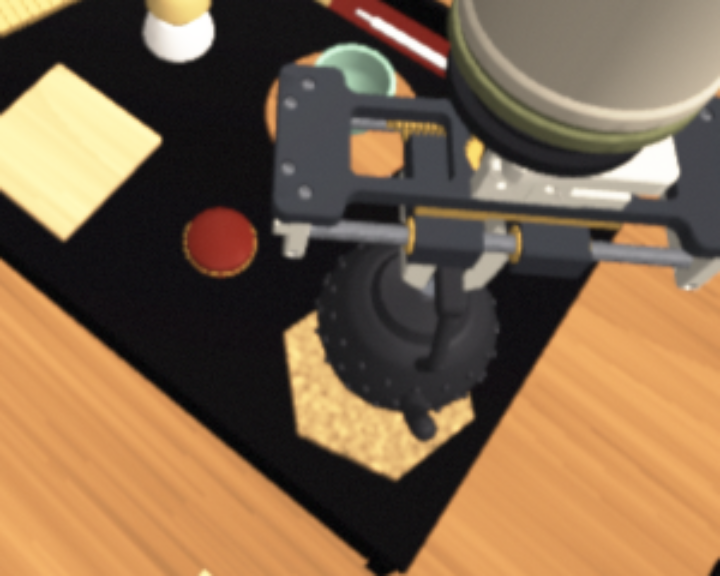

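The crop shows the kettle held over the hex trivet, spout at about (420,425), hanging level. Next I lower it.

```bash
python3 -m inch '{"travel":[[0,-0.0005,0.003],[0,-0.0005,0.01],[0,-0.0005,0.02],[0,-0.0005,0.03],[0,-0.0005,0.04],[0,-0.0005,0.047],[0,-0.0005,0.052],[0,-0.0005,0.055],[0,-0.0005,0.057],[0,-0.0005,0.058]],"spin":[0,0,0,0,0,0,0,0,0,0]}'
python3 -m inch '{"travel":[[0,0,0.0005],[0,0,0.001],[0,0,0.0015],[0,0,0.0015],[0,0,0.0015]],"spin":[0,0,0,0,0]}'
python3 -m inch '{"travel":[[0,0,0.0003],[0,0,0.0006],[0,0,0.0006],[0,0,0.0006]],"spin":[0,0,0,0]}'
```

```text
t: 29.22
tool_pos: [0.61, 0.2026, 0.2149]
orientation: [-2.982, -0.989, -0.0]
force: [0.3, -0.0, -4.7]
opening: 0.0123
gripper_force: 45.0
t: 29.63
tool_pos: [0.61, 0.2026, 0.2137]
orientation: [2.982, 0.989, 0.001]
force: [0.0, -1.1, -5.6]
opening: 0.0126
gripper_force: 45.0
t: 29.97
tool_pos: [0.61, 0.2025, 0.2129]
orientation: [2.982, 0.989, 0.0]
force: [0.5, -0.8, -4.0]
opening: 0.0126
gripper_force: 45.0
```

```bash
python3 go.py 0.6102 0.2022 0.213 0.645
```

```text
t 29.97 pos [0.61   0.2025 0.2129] yaw 0.641 open 0.0126 travel [-0.      0.0004 -0.0001] spin -0.004 q6 1.17
```

```bash
python3 -m inch '{"travel":[[0,0,0.0003],[0,0,0.0006],[0,0,0.0006],[0,0,0.0006]],"spin":[0,0,0,0]}'
python3 -m inch '{"travel":[[0,0,0.0003],[0,0,0.0005],[0,0,0.0005],[0,0,0.0005]],"spin":[0,0,0,0]}'
```

```text
t: 30.3
tool_pos: [0.6102, 0.2025, 0.2128]
orientation: [2.982, 0.989, 0.002]
force: [-0.8, -0.7, -0.6]
opening: 0.0127
gripper_force: 45.0
t: 30.63
tool_pos: [0.6104, 0.2025, 0.2128]
orientation: [2.981, 0.989, 0.002]
force: [1.1, -1.6, 6.5]
opening: 0.0127
gripper_force: 45.0
```

```bash
python3 -m inch '{"travel":[[0,0,0],[0,0,0],[0,0,0],[0,0,0],[0,0,0],[0,0,0],[0,0,0],[0,0,0]],"spin":[0,0,0,0,0,0,0,0]}' 0
python3 -m inch '{"travel":[[0,0,0],[0,0,0],[0,0,0],[0,0,0],[0,0,0]],"spin":[0,0,0,0,0]}' 0
python3 -m inch '{"travel":[[0,0,-0.002],[0,0,-0.006],[0,0,-0.014],[0,0,-0.026],[0,0,-0.038],[0,0,-0.048],[0,0,-0.055],[0,0,-0.058],[0,0,-0.06],[0,0,-0.06]],"spin":[0,0,0,0,0,0,0,0,0,0]}'
python3 go.py 0.499 -0.238 0.27 0.316
python3 - <<'E'
from h import *
S=snap(); P=[]
for c in S:
    m,p=mask(c,'square_board'); 
    if m.sum()>200:
        q=plane(c,m,.073); P.append(q); print(c,'board',p,m.sum(),fit_stand(q,'square_board'))
    m,p=mask(c,'caddy')
    if m.sum()>200: cl=cloud(c,S[c][1],m); b=cl[cl[:,2]>.144]; print(c,p,b.mean(0).round(4))
E
```

```text
t: 31.3
tool_pos: [0.6099, 0.2026, 0.2117]
orientation: [-2.982, -0.99, 0.0]
force: [0.1, 0.4, 0.6]
opening: 0.0614
gripper_force: 0.0
t: 31.72
tool_pos: [0.6099, 0.2026, 0.2118]
orientation: [-2.982, -0.989, -0.0]
force: [0.3, -0.3, -0.5]
opening: 0.0913
gripper_force: 0.0
t: 32.55
tool_pos: [0.61, 0.2026, 0.2721]
orientation: [2.982, 0.989, 0.001]
force: [-0.0, -0.5, 0.4]
opening: 0.0929
gripper_force: 0.0
t 32.55 pos [0.61   0.2026 0.2721] yaw 0.641 open 0.0929 travel [-0.3524  0.2868  0.002 ] spin 0.325 q6 1.17
top board 0.86 3882 (array([ 0.62861297, -0.08771526,  1.60625804]), np.float64(-0.00010658712572860823))
top 0.56 [ 0.4986 -0.237   0.1494]
scene board 0.77 3124 (array([ 0.62777143, -0.08555706,  0.02574276]), np.float64(-0.0005590752238306864))
scene 0.88 [ 0.4967 -0.2353  0.1484]
```

```bash
python3 -m inch '{"travel":[[-0.008,0.007,0],[-0.024,0.02,0],[-0.048,0.039,0],[-0.074,0.06,0],[-0.1,0.081,0],[-0.126,0.103,0],[-0.152,0.124,0],[-0.178,0.145,0],[-0.204,0.166,0],[-0.23,0.187,0]],"spin":[0.02,0.05,0.09,0.13,0.17,0.21,0.25,0.29,0.31,0.325]}'
python3 go.py 0.499 -0.238 0.27 0.316
```

```text
t: 33.68
tool_pos: [0.5362, -0.0869, 0.2718]
orientation: [3.103, 0.49, 0.0]
force: [-0.1, -0.1, -0.1]
opening: 0.0932
gripper_force: 0.0
t 33.68 pos [ 0.5362 -0.0869  0.2718] yaw 0.313 open 0.0932 travel [-0.082   0.1323  0.0018] spin -0.003 q6 1.0
```

```bash
python3 -m inch '{"travel":[[-0.017,0.028,0],[-0.035,0.056,0],[-0.053,0.085,0],[-0.068,0.109,0],[-0.079,0.126,0],[-0.084,0.1335,0],[-0.084,0.1335,0],[-0.084,0.1335,0],[-0.084,0.1335,0]],"spin":[0,0,0,0,0,0,0,0,0]}'
python3 go.py 0.499 -0.238 0.1055 0.316
```

```text
t: 34.43
tool_pos: [0.4992, -0.2368, 0.2717]
orientation: [-3.102, -0.495, -0.0]
force: [-0.8, 0.5, -0.2]
opening: 0.0928
gripper_force: 0.0
t 34.43 pos [ 0.4992 -0.2368  0.2717] yaw 0.316 open 0.0928 travel [-0.0006  0.0012  0.1662] spin 0.0 q6 0.72
```

```bash
python3 -m inch '{"travel":[[0,0.0006,0.015],[0,0.0006,0.04],[0,0.0006,0.07],[0,0.0006,0.095],[0,0.0006,0.115],[0,0.0006,0.133],[0,0.0006,0.147],[0,0.0006,0.157],[0,0.0006,0.163],[0,0.0006,0.166]],"spin":[0,0,0,0,0,0,0,0,0,0]}'
python3 -m inch '{"travel":[[0,0,0],[0,0,0]],"spin":[0,0]}'
python3 -m inch '{"travel":[[0,0,0],[0,0,0],[0,0,0],[0,0,0],[0,0,0],[0,0,0],[0,0,0]],"spin":[0,0,0,0,0,0,0]}' 1 20
python3 -m inch '{"travel":[[0,0,-0.002],[0,0,-0.007],[0,0,-0.017],[0,0,-0.032],[0,0,-0.05],[0,0,-0.07],[0,0,-0.09],[0,0,-0.107],[0,0,-0.117],[0,0,-0.12]],"spin":[0,0,0,0,0,0,0,0,0,0]}'
python3 -m inch '{"travel":[[0,0,0],[0,0,0],[0,0,0],[0,0,0]],"spin":[0,0,0,0]}'
python3 go.py 0.6285 -0.0872 0.2255 0.316
```

```text
t: 35.27
tool_pos: [0.4992, -0.2374, 0.1051]
orientation: [-3.102, -0.496, 0.001]
force: [-0.4, 0.4, 0.5]
opening: 0.0931
gripper_force: 0.0
t: 35.43
tool_pos: [0.4997, -0.2385, 0.1066]
orientation: [3.102, 0.494, 0.002]
force: [0.8, 0.1, -0.1]
opening: 0.0928
gripper_force: 0.0
t: 36.02
tool_pos: [0.4991, -0.2384, 0.1059]
orientation: [3.103, 0.494, 0.0]
force: [-0.5, 1.3, 1.5]
opening: 0.0574
gripper_force: 20.0
t: 36.85
tool_pos: [0.5002, -0.239, 0.2288]
orientation: [3.1, 0.494, 0.005]
force: [0.0, -1.0, -1.9]
opening: 0.0574
gripper_force: 20.0
t: 37.18
tool_pos: [0.4985, -0.238, 0.2242]
orientation: [-3.101, -0.494, 0.003]
force: [-0.4, 0.3, -1.7]
opening: 0.0574
gripper_force: 20.0
t 37.18 pos [ 0.4985 -0.238   0.2242] yaw 0.316 open 0.0574 travel [ 0.1705 -0.103  -0.0014] spin -0.0 q6 0.72
```

```bash
python3 -m inch '{"travel":[[0.003,-0.002,0],[0.012,-0.007,0],[0.028,-0.017,0],[0.05,-0.03,0],[0.075,-0.046,0],[0.1,-0.061,0],[0.125,-0.076,0],[0.147,-0.089,0],[0.163,-0.099,0],[0.17,-0.1034,0]],"spin":[0,0,0,0,0,0,0,0,0,0]}'
python3 -m inch '{"travel":[[0,0,0],[0,0,0],[0,0,0],[0,0,0],[0,0,0]],"spin":[0,0,0,0,0]}'
python3 go.py 0.6285 -0.0872 0.1055 0.316
```

```text
t: 38.02
tool_pos: [0.63, -0.0841, 0.2251]
orientation: [-3.101, -0.498, 0.0]
force: [0.5, -0.2, -1.7]
opening: 0.0573
gripper_force: 20.0
t: 38.43
tool_pos: [0.6281, -0.0884, 0.2259]
orientation: [3.103, 0.492, 0.0]
force: [-0.3, 1.1, -2.8]
opening: 0.0576
gripper_force: 20.0
t 38.43 pos [ 0.6281 -0.0884  0.2259] yaw 0.314 open 0.0576 travel [ 0.0007 -0.001   0.1204] spin -0.002 q6 1.04
```

```bash
python3 -m inch '{"travel":[[0,0,0.01],[0,0,0.025],[0,0,0.045],[0,0,0.065],[0,0,0.082],[0,0,0.096],[0,0,0.106],[0,0,0.112],[0,0,0.115],[0,0,0.117]],"spin":[0,0,0,0,0,0,0,0,0,0]}'
python3 -m inch '{"travel":[[0,0,0.0005],[0,0,0.001],[0,0,0.0015],[0,0,0.002],[0,0,0.002],[0,0,0.002]],"spin":[0,0,0,0,0,0]}'
python3 -m inch '{"travel":[[0,0,0.0003],[0,0,0.0006],[0,0,0.0006],[0,0,0.0006]],"spin":[0,0,0,0]}'
```

```text
t: 39.27
tool_pos: [0.6289, -0.0875, 0.1089]
orientation: [3.102, 0.494, 0.001]
force: [0.1, -0.5, -1.7]
opening: 0.0576
gripper_force: 20.0
t: 39.77
tool_pos: [0.6287, -0.0873, 0.107]
orientation: [3.102, 0.494, 0.0]
force: [0.4, 0.1, -2.4]
opening: 0.0573
gripper_force: 20.0
t: 40.1
tool_pos: [0.6286, -0.0873, 0.1061]
orientation: [-3.102, -0.494, 0.0]
force: [0.3, 0.3, -0.9]
opening: 0.0573
gripper_force: 20.0
```

```bash
python3 -m inch '{"travel":[[0,0,0.0003],[0,0,0.0006],[0,0,0.0006],[0,0,0.0006]],"spin":[0,0,0,0]}'
python3 -m inch '{"travel":[[0,0,0],[0,0,0],[0,0,0],[0,0,0]],"spin":[0,0,0,0]}'
```

```text
t: 40.43
tool_pos: [0.6287, -0.0873, 0.1059]
orientation: [3.102, 0.494, 0.0]
force: [-2.1, 0.6, 1.9]
opening: 0.0576
gripper_force: 20.0
t: 40.77
tool_pos: [0.6287, -0.0873, 0.1059]
orientation: [3.102, 0.494, 0.0]
force: [-4.0, 0.2, 4.6]
opening: 0.0574
gripper_force: 20.0
```

```bash
python3 -m inch '{"travel":[[0,0,0],[0,0,0],[0,0,0],[0,0,0],[0,0,0],[0,0,0],[0,0,0]],"spin":[0,0,0,0,0,0,0]}' 0
python3 -m inch '{"travel":[[0,0,-0.003],[0,0,-0.01],[0,0,-0.025],[0,0,-0.045],[0,0,-0.07],[0,0,-0.095],[0,0,-0.12],[0,0,-0.14],[0,0,-0.155],[0,0,-0.16]],"spin":[0,0,0,0,0,0,0,0,0,0]}'
python3 -m inch '{"travel":[[-0.01,0.007,0],[-0.03,0.022,0],[-0.06,0.043,0],[-0.09,0.065,0],[-0.12,0.086,0],[-0.15,0.108,0],[-0.18,0.13,0],[-0.21,0.151,0],[-0.23,0.166,0],[-0.24,0.173,0]],"spin":[0,0,0,0,0,0,0,0,0,0]}'
python3 -m inch '{"travel":[[-0.02,0.015,0],[-0.05,0.04,0],[-0.07,0.06,0],[-0.08,0.08,0],[-0.08,0.1,0],[-0.08,0.1,0],[-0.08,0.1,0]],"spin":[0,0,0,0,0,0,0]}'
python3 - <<'E'
from h import *
S=snap()
for c in S:
    cv2.imwrite(f'pics/{c}9.png',S[c][0][:,:,::-1])
    m,p=mask(c,'square_board'); print(c,'board',p,fit_stand(plane(c,m,.073),'square_board'))
    m,p=mask(c,'hex_trivet'); print(c,'hex',p,fit_stand(plane(c,m,.073),'hex_trivet'))
    m,p=mask(c,'round_saucer'); print(c,'saucer',p,fit_stand(plane(c,m,.073),'round_saucer'))
    m,p=mask(c,'caddy'); cl=cloud(c,S[c][1],m); b=cl[cl[:,2]>.144]; print(c,'caddy',p,b.mean(0).round(4))
    m,p=mask(c,'bowl'); cl=cloud(c,S[c][1],m); z=cl[:,2]; b=cl[(z>.121)&(z<.13)]; print('bowl',p,len(b),fit_circ(b,.03))
    m,p=mask(c,'kettle'); cl=cloud(c,S[c][1],m); z=cl[:,2]; b=cl[(z>.205)&(z<.235)][:,:2]; u,s,vt=np.linalg.svd(b-b.mean(0),full_matrices=False); t=(b-b.mean(0))@vt[0]
    print('kettle',(b.mean(0)+vt[0]*np.percentile(t,[1,99]).mean()).round(4),z.max().round(3))
    for n in ['whisk','lid_rest','incense_case']: print(n,[np.round(r['centre'],3) for r in models.look_for(c,n)[:1]])
E
```

```text
t: 41.35
tool_pos: [0.6286, -0.0873, 0.1055]
orientation: [-3.102, -0.494, 0.0]
force: [0.1, 0.1, -0.2]
opening: 0.0925
gripper_force: 0.0
t: 42.18
tool_pos: [0.63, -0.0876, 0.2702]
orientation: [3.1, 0.494, 0.009]
force: [-0.7, 0.4, 0.9]
opening: 0.093
gripper_force: 0.0
t: 43.02
tool_pos: [0.4509, -0.3288, 0.2639]
orientation: [-3.102, -0.489, 0.004]
force: [-0.1, -0.0, -0.2]
opening: 0.0932
gripper_force: 0.0
t: 43.6
tool_pos: [0.4086, -0.4461, 0.2638]
orientation: [-3.1, -0.492, 0.002]
force: [-0.9, 1.2, 0.5]
opening: 0.0929
gripper_force: 0.0
top board 0.9 (array([ 0.62926651, -0.08736967,  1.60868169]), np.float64(-0.0003331814901543618))
top hex 0.86 (array([ 0.60866137,  0.20022793, -0.77188761]), np.float64(-0.00045784804279822147))
top saucer 0.85 (array([ 0.45924069,  0.05899114, -1.42714743]), np.float64(-0.0005701406031065219))
top caddy 0.83 [ 0.6284 -0.0865  0.1497]
bowl 0.82 322 (array([0.45952102, 0.05962186]), np.float64(0.0011655483634098844))
kettle [0.6078 0.1989] 0.226
whisk [array([ 0.48 , -0.091,  0.135])]
lid_rest [array([ 0.605, -0.229,  0.1  ])]
incense_case [array([0.604, 0.056, 0.09 ])]
scene board 0.71 (array([ 0.62779302, -0.08621267, -1.54469718]), np.float64(0.00015067527101985236))
scene hex 0.7 (array([ 0.61100367,  0.2031836 , -1.83364276]), np.float64(0.00023051818383154274))
scene saucer 0.81 (array([ 0.45842003,  0.06154776, -0.73561641]), np.float64(-0.0006131788891248856))
scene caddy 0.83 [ 0.6262 -0.0856  0.1489]
bowl 0.91 261 (array([0.45758446, 0.06103226]), np.float64(0.0010544397170415692))
kettle [0.6106 0.2029] 0.224
whisk [array([ 0.492, -0.088,  0.122])]
lid_rest [array([ 0.609, -0.226,  0.092])]
incense_case [array([0.611, 0.058, 0.083])]
```

View pics/scene9.png

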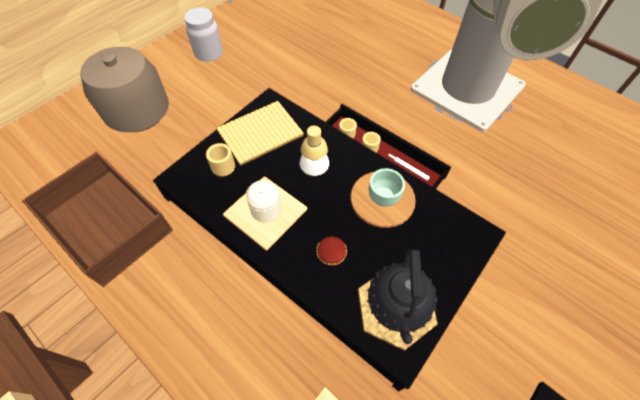

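View pics/top9.png

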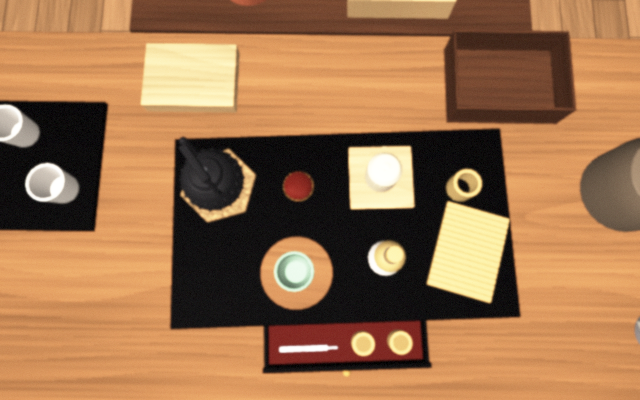

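Both views show the kettle on the hex trivet (top view 212,180), the caddy on the board (383,172) and the bowl on the saucer (294,271). All three are upright and, by the fits, within about 2 mm of centre. The mat is empty, the whisk, incense case and lid rest haven't moved, and the arm is clear.

```bash
python3 -c "
from plant import close_job
print(close_job())"
```

```text
the job is handed in; nothing more can be done
None
```

The job is done and handed in: the kettle stands on the hex trivet, the caddy on the square board and the bowl on the saucer, each upright and within about 2 mm of centre; the bystanders were left untouched, and it took about 44 s of the 115 s.

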